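Close the flow chamber lid crosswise, in two rounds

TASK

Close the blue flow chamber by pushing down its four blue corner knobs so that the lid seats evenly: first press each knob about half way, then go round again and press each one fully home. In both rounds work crosswise, always going from a knob to the one diagonally opposite before the other pair. Leave the orange chamber alone.

Things in the scene. Friction and masses are not known exactly. Their poses are not given: they have to be found in the camera images.
- blue_lid: Square aluminium lid, 136 x 136 x 10 mm, round glass window, of the chamber with the blue base (150 x 150 mm, 44 mm high, fixed) and blue corner knobs. Floats level on soft springs 17.5 mm above its seal; knobs push it down and it may tilt. Origin: centre of its underside, 65.5 mm above the bench at first, 48 mm seated; z up. The chamber shares its yaw; knob axes are vertical at x, y = +-50 mm in its frame.
- orange_chamber: A second flow chamber of the same build and size, with an orange base and orange knobs, also open; not to be touched. Origin: centre of its underside, on the bench; z up.
- plunger1 (a joint): Depth in m of the blue push knob (32 mm across, flat top) at x, y = (+50, +50) mm in the lid's frame, diagonally opposite plunger3: 0 is fully up, top 100 mm above the bench; 0.020 is fully home against a stop, top 80 mm above the bench; about 0.010 is half way. It slides straight down under about 6 to 8 N and stays where it is left; it meets the lid after 2.5 mm. Starts 0 to 2 mm down.
- plunger2 (a joint): Depth in m of the blue push knob (32 mm across, flat top) at x, y = (-50, +50) mm in the lid's frame, diagonally opposite plunger4: 0 is fully up, top 100 mm above the bench; 0.020 is fully home against a stop, top 80 mm above the bench; about 0.010 is half way. It slides straight down under about 6 to 8 N and stays where it is left; it meets the lid after 2.5 mm. Starts 0 to 2 mm down.
- plunger3 (a joint): Depth in m of the blue push knob (32 mm across, flat top) at x, y = (-50, -50) mm in the lid's frame, diagonally opposite plunger1: 0 is fully up, top 100 mm above the bench; 0.020 is fully home against a stop, top 80 mm above the bench; about 0.010 is half way. It slides straight down under about 6 to 8 N and stays where it is left; it meets the lid after 2.5 mm. Starts 0 to 2 mm down.
- plunger4 (a joint): Depth in m of the blue push knob (32 mm across, flat top) at x, y = (+50, -50) mm in the lid's frame, diagonally opposite plunger2: 0 is fully up, top 100 mm above the bench; 0.020 is fully home against a stop, top 80 mm above the bench; about 0.010 is half way. It slides straight down under about 6 to 8 N and stays where it is left; it meets the lid after 2.5 mm. Starts 0 to 2 mm down.

How it is judged:
By the outcome, as a careful person would: the job done as asked, in the order asked, and still so for the second after the job is handed in, with the robot touching nothing.
It also fails if it takes over 61 s, if anything falls off the work surface, if the arm or the gripper's body presses on something with over 40 N, if the wrist force passes 120 N, or if a joint passes its speed limit or range.

ROBOT

A 6-joint arm with a two-finger parallel gripper is mounted at the origin on the work surface. World frame = base frame: x ahead of the robot, y to its left, z up, the work surface at z = 0. Lengths are in mm, angles in rad, forces in N, time in s.
With the tool pointing down it reaches from about 325 to 875 mm from the base axis. Payload 4.4 kg.
Tool frame: the origin (TCP) lies on the centre line of the jaws, within the pads' length; the fingertips stand ahead of it and the grasp point (between the pads) lies 6 mm ahead of it (ctrl.tcp_to_tips is the z of the fingertips in the tool frame, in mm); z points along the fingers, y is the direction in which the jaws open and shut (so a half turn about z gives the same grasp; the last joint's range is limited). The gripper opens to 85 mm and grips with 20 to 120 N. Pads are 22 mm wide; open, the fingers measure 114 mm over their backs; the gripper's body (76 mm by 85 mm) begins 54 mm behind the grasp point. The pads swing forward as they close: fully open they stand 13 mm farther back than shut.
Start: joints at [-1.46, 0.207, 1.542, -0, 1.393, -0.15], TCP at [148.253, -555.561, 256.282] pointing down, gripper open.
Joint ranges: [-2.73, 2.73], [-0.86, 2.22], [0.23, 2.46], [-1.11, 4.25], [0.08, 2.63], [-2.82, 2.82]. Speed limits (rad/s): [2.79, 2.79, 3.14, 3.14, 3.14, 3.14].

INTERFACE

Orientations are given as a 3x3 rotation matrix whose columns are the frame's x, y, z axes.
In Python, from plant import ctrl, sensors, optics gives the robot as it stands. Calls block until the motion is done:
- ctrl.move_ptp(position, orientation): joint-space move of the TCP to a pose.
- ctrl.move_l(position, rot=None, vel=150, threshold=None): straight line of the TCP; rot=None keeps the orientation; vel is the mean speed in mm/s. With threshold (N) it stops when the force on the tool has changed by that much, and returns True; else False.
- ctrl.set_joints(angles): joint-space move.
- ctrl.gripper_to(opening, force=None): finger opening in mm; force is the grip in N (None keeps the last); returns when the fingers have stopped.
- ctrl.hold(seconds).
- ctrl.solve_ik(position, orientation): joint angles nearest the present ones, or None.
- sensors.read_state(): the state.
- optics.grab_frame(name): name is "scene" or "side" or "wrist"; returns (picture, depth): 480x640x3 uint8, red, green, blue; 480x640 float32, mm along the optical axis (not along the pixel's ray), 0 where there is no reading.
- optics.camera_params(name): a dict with "mtx" (3x3 intrinsics, pixels), "R" (3x3) and "t" (3): a world point X has camera coordinates R X + t; the wrist camera has in their place "T_tool_cam" (4x4, takes a point from camera to tool coordinates, whose origin is the TCP and whose axes are the flange's). Camera axes: x right, y down, z forward; pixel columns grow to the right and rows downward; lengths in mm; the calibration is good to about 2 mm. A picture is of the moment at which its call begins: read the wrist's pose just before it. camera_params takes no time and is no camera call.
A pose or a line that the arm cannot do raises ctrl.MotionError and nothing moves.
- ctrl.finish_job(): hands the job in, once; it reports no verdict.
The state is a dict: "t": time; "q": joint angles; "qvel": joint speeds; "tau": joint torques, N m; "eef_pos": TCP position; "eef_rot": TCP orientation; "force": force on the tool from outside, world axes, zero at the start; "wrist_torque": the same for the moment, N m; "grip_width": finger opening in mm.
Only numpy, scipy, OpenCV 4.12 (cv2) and the standard library are available. Lean on these libraries where they do the work, as an engineer would, in place of code of your own. Each camera call takes 0.05 s, during which the arm holds its last target. There are 200 camera calls.

## Working session

There is one attempt and no reset: what is moved stays moved. The work goes in short steps, each a Python script; the robot and the scene stay as the last script left them, time stands still between calls to the robot, and variables do not carry over. Pictures are saved under pics/ and viewed, about 8 in all and at most 12, crops included, and the job is handed in when it is done.

```bash
mkdir -p pics; ls
python3 - <<'E'
from plant import ctrl,sensors,optics
import cv2
for n in ("scene","side"):
    p,d=optics.grab_frame(n); cv2.imwrite(f"pics/{n}0.png",p[:,:,::-1])
    c=optics.camera_params(n); print(n,c)
print(sensors.read_state(),ctrl.tcp_to_tips, optics.camera_params("wrist"))
E
```

```text
pics
scene {'mtx': array([[550.70378476,   0.        , 319.70322424],
       [  0.        , 550.70378476, 235.82394295],
       [  0.        ,   0.        ,   1.        ]]), 'R': array([[ 9.25154433e-03,  9.99939221e-01, -5.99688489e-03],
       [ 8.41697621e-01, -1.10250109e-02, -5.39836608e-01],
       [-5.39869913e-01, -5.32414342e-05, -8.41748462e-01]]), 't': array([  16.57882717, -431.17576111, 1157.72189918])}
side {'mtx': array([[604.14947774,   0.        , 329.08880525],
       [  0.        , 604.14947774, 241.26817883],
       [  0.        ,   0.        ,   1.        ]]), 'R': array([[-0.78068226, -0.62489016,  0.0068927 ],
       [-0.42449916,  0.52217262, -0.73968657],
       [ 0.45862368, -0.58038612, -0.67291624]]), 't': array([413.86581469, 319.63984172, 883.74530323])}
{'t': 0.1, 'q': array([-1.46052119e+00,  2.07369516e-01,  1.54286034e+00,  2.38682718e-06,
        1.39351651e+00, -1.50474434e-01]), 'qvel': array([ 0.00099041, -0.00292731, -0.00064094, -0.00011223,  0.00102383,
        0.00063885]), 'tau': array([-3.68083092e-04, -3.84091473e+01, -2.92548734e+01, -2.2
[... 288 characters left out ...]
e-03, -9.99997681e-01]]), 'force': array([0.90500925, 0.03613956, 0.08528144]), 'wrist_torque': array([ 0.0182305 , -0.00035903, -0.01370179]), 'grip_width': 84.98678428433287} 25.0 {'mtx': array([[411.68094763,   0.        , 325.27585485],
       [  0.        , 411.68094763, 240.98847055],
       [  0.        ,   0.        ,   1.        ]]), 'T_tool_cam': array([[-2.64135107e-04, -9.46729823e-01, -3.22028839e-01,
         8.24415159e+01],
       [ 9.99999953e-01, -1.99795442e-04, -2.32844957e-04,
         3.29412868e-01],
       [ 1.56101371e-04, -3.22028885e-01,  9.46729831e-01,
        -1.16571893e+02],
       [ 0.00000000e+00,  0.00000000e+00,  0.00000000e+00,
         1.00000000e+00]])}
```

View pics/scene0.png

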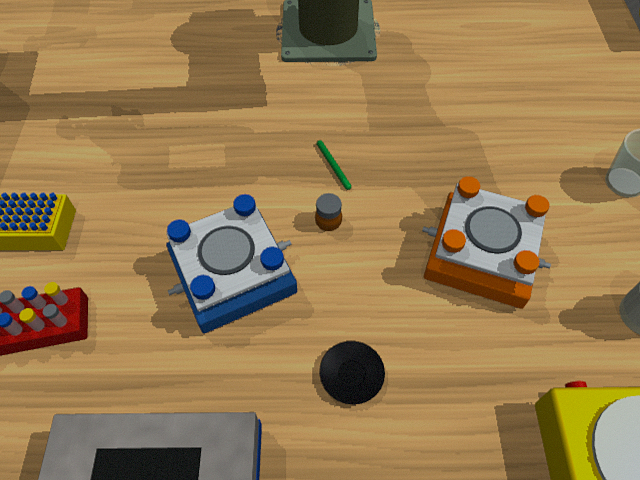

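View pics/side0.png

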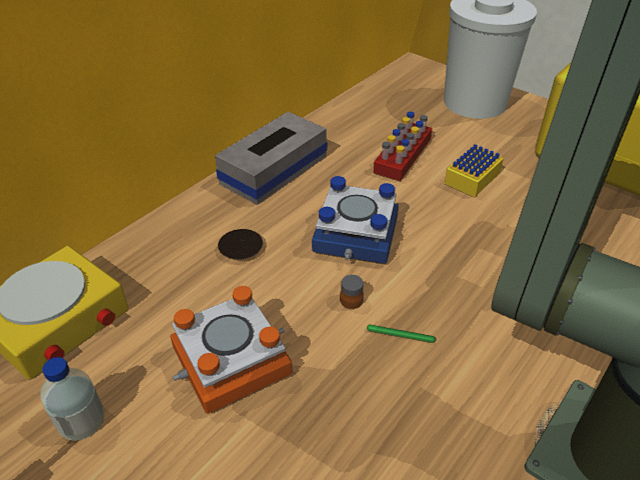

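The scene view shows the blue knobs at about (244,205), (178,231), (272,258) and (203,287). The orange chamber is well off to the right, near (490,240). Next I'll locate the knobs by ray casting, then check with the wrist camera.

```bash
cat > h.py <<'E'
from plant import ctrl,sensors,optics
import cv2, numpy as np
def down(yaw):  # tool x axis at yaw, z down
    c,s=np.cos(yaw),np.sin(yaw); return np.array([[c,s,0],[s,-c,0],[0,0,-1.]])
def ray(px,K,R,t,z):   # X_cam=R X+t
    C=-R.T@t; d=R.T@np.linalg.solve(K,[px[0],px[1],1.]); return C+d*(z-C[2])/d[2]
def blobs(p,lo=60,hi=4000):
    h=cv2.cvtColor(p,cv2.COLOR_RGB2HSV)
    m=cv2.inRange(h,(105,150,110),(125,255,255))
    n,l,s,c=cv2.connectedComponentsWithStats(m)
    return [(c[i],s[i]) for i in range(1,n) if lo<s[i][4]<hi],m
def fit(P):
    # square of side 100: centre, yaw of side
    P=np.array(P)[:,:2]; c=P.mean(0); a=np.arctan2(*(P-c).T[::-1])
    o=np.argsort(a); P=P[o]; r=P-c
    z=np.sum((r[:,0]+1j*r[:,1])*np.exp(-1j*(np.pi/4+np.arange(4)*np.pi/2)))
    yaw=np.angle(z); w=c+np.array([[np.cos(yaw+np.pi/4+k*np.pi/2),np.sin(yaw+np.pi/4+k*np.pi/2)] for k in range(4)])*50*2**.5
    return c,yaw,w,P-w
E
python3 - <<'E'
from h import *
for n,seeds in (("scene",[(244,205),(178,231),(272,258),(203,287)]),("side",[(338,184),(386,191),(327,214),(379,222)])):
    p=cv2.imread(f"pics/{n}0.png")[:,:,::-1].copy(); c=optics.camera_params(n); B,_=blobs(p,40,20000)
    P=[]
    for s in seeds:
        b=min(B,key=lambda b:np.hypot(*(b[0]-s))); X=ray(b[0],c["mtx"],c["R"],c["t"],96); P.append(X); print(n,b[0].round(1),b[1],X.round(1))
    print(*[np.round(v,3) for v in fit(P)])
E
```

```text
scene [243.8 202.6] [234 195  21  16 268] [ 514.8 -130.9   96. ]
scene [177.8 228.4] [168 220  21  18 293] [ 558.6 -220.9   96. ]
scene [271.6 256.2] [261 247  22  19 331] [605.6 -87.2  96. ]
scene [201.7 284.9] [190 275  24  21 364] [ 648.5 -177.8   96. ]
[ 581.876 -154.192] -2.694 [[ 558.468 -220.915]
 [ 648.6   -177.6  ]
 [ 605.285  -87.468]
 [ 515.153 -130.783]] [[ 0.122  0.009]
 [-0.083 -0.152]
 [ 0.341  0.305]
 [-0.38  -0.163]]
side [337.5 180.5] [331 176  14  10 103] [ 653.6 -180.6   96. ]
side [386.6 187.9] [380 184  14   9 107] [ 562.3 -223.1   96. ]
side [326.5 211.5] [319 207  16  10 128] [609.  -89.5  96. ]
side [378.5 219.1] [371 214  16  11 136] [ 519.1 -133.8   96. ]
[ 586.006 -156.751] -2.692 [[ 562.721 -223.518]
 [ 652.773 -180.036]
 [ 609.291  -89.985]
 [ 519.24  -133.467]] [[-0.42   0.453]
 [ 0.859 -0.6  ]
 [-0.323  0.491]
 [-0.116 -0.344]]
```

Run:
```python
from h import *
ctrl.gripper_to(0)
ctrl.move_ptp([582,-155,270],down(0.0))
ctrl.hold(0.3)
s=sensors.read_state(); p,d=optics.grab_frame("wrist"); cv2.imwrite("pics/w1.png",p[:,:,::-1]); np.save("w1d.npy",d)
print(s["t"],s["eef_pos"],s["q"],s["grip_width"],s["force"])
c=optics.camera_params("wrist"); T=np.eye(4);T[:3,:3]=s["eef_rot"];T[:3,3]=s["eef_pos"]; T=T@c["T_tool_cam"]; np.save("w1T.npy",T)
R=T[:3,:3].T;t=-R@T[:3,3]
for b in blobs(p,300,8000)[0]: 
    u,v=b[0].astype(int); print(b[0].round(1),b[1],ray(b[0],c["mtx"],R,t,99).round(1),(T@np.r_[np.linalg.solve(c["mtx"],[*b[0],1])*d[v,u],1])[:3].round(1))
```

```text
3.2833 [ 581.85102048 -155.55647378  270.01028168] [-4.04819949e-01  2.53784518e-01  1.45539390e+00 -6.74322652e-05
  1.43238632e+00  1.16684800e+00] 0.04678729285267648 [ 0.36206895 -0.54127942 -0.58118483]
[347.5 117.1] [337 102  32  37 350] [ 654.2 -170.9   99. ] [ 654.1 -171.    96.8]
[222.5 183.1] [209 167  35  39 633] [609.7 -83.6  99. ] [609.5 -83.3  97.7]
```

View pics/w1.png

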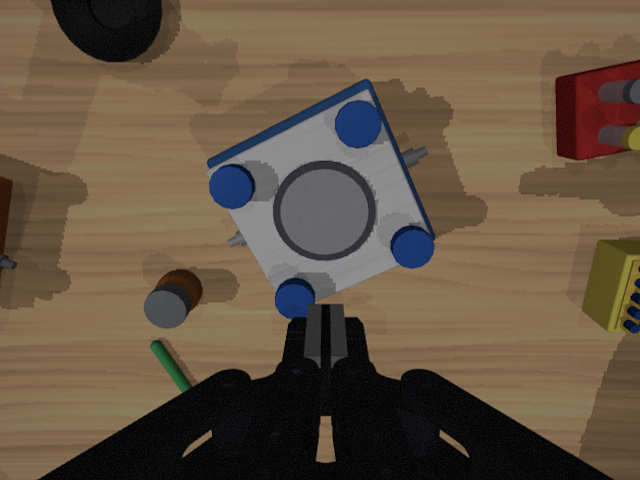

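The wrist view shows all four knobs, at (358,124), (232,186), (412,247) and (295,298), darker than my mask allows. I'll recompute with a looser mask.

Run:
```python
from h import *
p=cv2.imread("pics/w1.png"); d=np.load("w1d.npy");T=np.load("w1T.npy");R=T[:3,:3].T;t=-R@T[:3,3];K=optics.camera_params("wrist")["mtx"]
h=cv2.cvtColor(p,cv2.COLOR_BGR2HSV); m=cv2.inRange(h,(105,150,60),(125,255,255))
v,u=np.mgrid[:480,:640]; X=np.einsum('ij,jhw->ihw',T[:3,:3]@np.linalg.inv(K),np.stack([u*d,v*d,d]))+T[:3,3][:,None,None]
m=np.uint8((m>0)&(X[2]>90)&(X[2]<106))*255   # top faces only
n,l,s,c=cv2.connectedComponentsWithStats(m); P=[]
for i in range(1,n):
    if s[i][4]<200: continue
    k=l==i; (cx,cy),r=cv2.minEnclosingCircle(np.argwhere(k)[:,::-1].astype(np.float32))
    Q=ray(c[i],K,R,t,99); print(c[i].round(1),(round(cx,1),round(cy,1),round(r,1)),s[i],Q.round(1),"z",np.median(X[2][k]).round(2)); P.append(Q)
print(*[np.round(x,3) for x in fit(P)])
```

```text
[357.8 123.7] (358.1, 123.8, 23.6) [ 335  101   47   47 1677] [ 649.9 -177.9   99. ] z 97.81
[230.4 186.9] (230.5, 186.9, 22.1) [ 209  166   43   43 1416] [607. -89.  99.] z 96.85
[412.4 248. ] (412.3, 247.0, 21.2) [ 392  229   42   39 1258] [ 561.  -220.6   99. ] z 97.27
[293.2 300. ] (293.6, 299.8, 19.6) [ 275  284   39   35 1011] [ 518.2 -131.    99. ] z 97.82
[ 584.012 -154.616] -2.696 [[ 560.453 -221.287]
 [ 650.683 -178.175]
 [ 607.571  -87.945]
 [ 517.342 -131.057]] [[ 0.511  0.719]
 [-0.819  0.242]
 [-0.571 -1.057]
 [ 0.879  0.096]]
```

```bash
cat >> h.py <<'E'
W=fit([[c[0],c[1]] for c in (np.array([584,-155])+50*2**.5*np.array([[np.cos(a),np.sin(a)] for a in np.deg2rad(25.6)+np.pi/4+np.arange(4)*np.pi/2]))])[2]
def st():
    s=sensors.read_state(); return s["eef_pos"],s["force"],s["t"]
def approach(k): ctrl.move_l([*W[k],137],vel=120)
def half(k,ztop=90.):
    approach(k); f0=st()[1]
    hit=ctrl.move_l([*W[k],119],vel=20,threshold=3); a=st(); print(k,"contact",hit,a[0].round(2),(a[1]-f0).round(1))
    cmd=ztop+25
    for i in range(3):
        st_=ctrl.move_l([*W[k],cmd],vel=20,threshold=40); b=st(); print("  ",st_,b[0].round(2),(b[1]-f0).round(1),b[2])
        e=b[0][2]-ztop-25
        if e<0.5 or st_: break
        cmd-=e
    ctrl.move_l([*W[k],137],vel=80)
E
python3 - <<'E'
from h import *
print(W)
half(1)
E
```

```text
[[ 560.51266112 -221.69591376]
 [ 650.69591376 -178.48733888]
 [ 607.48733888  -88.30408624]
 [ 517.30408624 -131.51266112]]
1 contact True [ 650.51 -178.44  122.84] [ 0.8 -0.2  1.9]
   False [ 650.64 -178.47  115.62] [-2.1  0.2  4.7] 5.95
   False [ 650.64 -178.5   115.18] [-1.8  0.4  5.1] 6.2
```

Run:
```python
from h import *
for k in (3,0,2): half(k)
ctrl.move_l([584,-155,270],vel=200); ctrl.hold(.2)
s=sensors.read_state(); p,d=optics.grab_frame("wrist"); cv2.imwrite("pics/w2.png",p[:,:,::-1])
T=np.eye(4);T[:3,:3]=s["eef_rot"];T[:3,3]=s["eef_pos"]; c=optics.camera_params("wrist");T=T@c["T_tool_cam"];K=c["mtx"]
for w in W:
    x=np.linalg.inv(T)@[*w,90,1]; q=K@x[:3]/x[2]; u,v=q[:2].astype(int); D=d[v-6:v+7,u-6:u+7]; print(q.round(),(T[2,:3]@(np.linalg.solve(K,[u,v,1])*np.median(D))+T[2,3]).round(2))
print(s["t"])
p,d=optics.grab_frame("side"); cv2.imwrite("pics/s2.png",cv2.resize(p[150:290,270:450],None,fx=4,fy=4)[:,:,::-1])
```

```text
3 contact True [ 517.14 -131.45  123.07] [ 1.2 -0.4  1.2]
   False [ 517.26 -131.5   115.29] [-0.3  0.2  4.6] 9.1667
0 contact True [ 560.38 -221.53  122.58] [ 0.4 -0.6  1.5]
   False [ 560.45 -221.62  115.24] [-0.7  1.7  2.8] 11.775
2 contact True [607.27 -88.31 122.09] [1.4 0.9 2.4]
   False [607.39 -88.29 115.21] [-1.1  0.9  4.3] 14.7083
[415. 245.   1.] 89.13
[362. 121.   1.] 88.88
[235. 184.   1.] 89.01
[297. 296.   1.] 88.98
16.2333
```

View pics/s2.png

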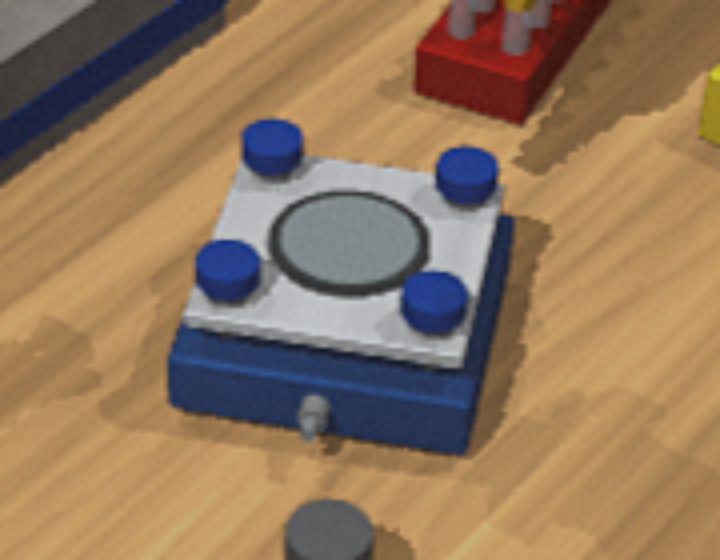

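All four knobs are level at about half depth, by both eye and depth reading (89.0 ± 0.1 mm). Starting the second round in the same crosswise order.

```bash
cat >> h.py <<'E'
def full(k):
    approach(k); f0=st()[1]
    ctrl.move_l([*W[k],107],vel=25,threshold=40); b=st(); print(k,b[0].round(2),(b[1]-f0).round(1))
    h=ctrl.move_l([*W[k],101.5],vel=10,threshold=18); b=st(); print("  stop",h,b[0].round(2),(b[1]-f0).round(1),b[2])
    ctrl.move_l([*W[k],137],vel=80)
E
python3 - <<'E'
from h import *
full(1)
E
```

```text
1 [ 650.56 -178.44  108.1 ] [-3.3  0.4  6.2]
  stop False [ 650.65 -178.46  104.98] [-6.5  1.8 15.2] 19.7917
```

```bash
sed -i 's/101.5\]/100]/' h.py
python3 - <<'E'
from h import *
for k in (3,0,2): full(k)
ctrl.move_l([584,-155,270],vel=200); ctrl.hold(.2)
s=sensors.read_state(); p,d=optics.grab_frame("wrist")
T=np.eye(4);T[:3,:3]=s["eef_rot"];T[:3,3]=s["eef_pos"]; c=optics.camera_params("wrist");T=T@c["T_tool_cam"];K=c["mtx"]
def z(w,zz):
    x=np.linalg.inv(T)@[*w,zz,1]; q=K@x[:3]/x[2]; u,v=q[:2].astype(int); return (T[2,:3]@(np.linalg.solve(K,[u,v,1])*np.median(d[v-5:v+6,u-5:u+6]))+T[2,3]).round(2)
C=W.mean(0)
print("knobs",[z(w,80) for w in W],"lid mid-edges",[z(C+(W[i]+W[(i+1)%4]-2*C)/2*1.1,58) for i in range(4)],s["t"])
p,_=optics.grab_frame("side"); cv2.imwrite("pics/s3.png",cv2.resize(p[150:290,270:450],None,fx=4,fy=4)[:,:,::-1])
E
```

```text
3 [ 517.17 -131.45  107.52] [-2.2  0.5  5. ]
  stop True [ 517.17 -131.46  105.05] [-2.  -0.1  4.2] 23.5583
0 [ 560.38 -221.67  107.49] [-2.6  0.6  6.2]
  stop True [ 560.39 -221.63  105.09] [-1.3 -0.4  5.5] 26.975
2 [607.42 -88.26 107.61] [-3.3  1.4  6.2]
  stop True [607.35 -88.24 105.1 ] [-1.3  1.   6.4] 30.75
knobs [np.float64(78.84), np.float64(78.8), np.float64(78.71), np.float64(78.75)] lid mid-edges [np.float64(56.8), np.float64(56.93), np.float64(56.93), np.float64(56.86)] 32.4083
```

View pics/s3.png

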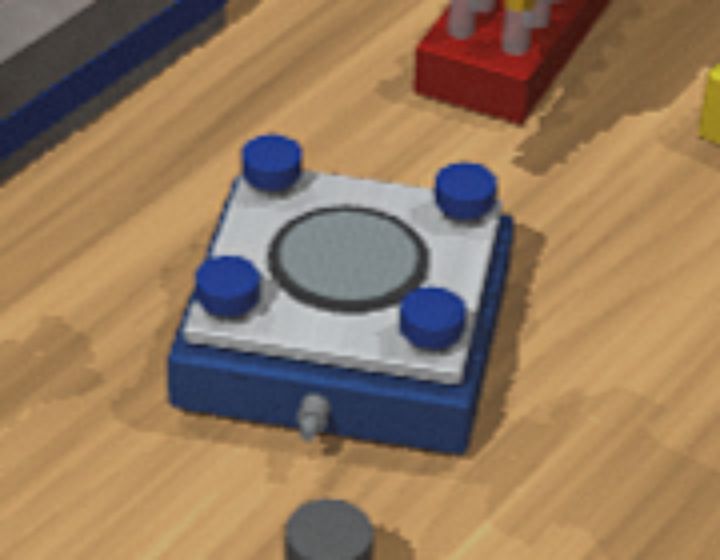

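```bash
python3 -c "
from plant import ctrl; print(ctrl.finish_job())"
```

```text
the job is handed in; nothing more can be done
None
```

The blue chamber is closed: all four knobs are fully home and the lid sits level. I handed the job in at about 32 s of the 61 s allowed.

**What I did:** I found the knobs in the scene and side views, refined their positions with the wrist camera, and pressed with the closed fingertips. In both rounds I pressed one knob, then its diagonal opposite, then the other pair. I sent no move towards the orange chamber.

**Half-way round:** The fingertips stopped 90.2–90.3 mm above the bench, about 10 mm of travel on each knob. A wrist-camera depth check read all four tops within 0.3 mm of each other.

**Full round:** The fingertips stopped at 80.0–80.1 mm on every knob, matching the stated 80 mm stop. On three knobs the force limit tripped at the stop. On the first it did not, but the arm stalled there at 80.0 mm with about 15 N.

**Final checks:** By depth camera the knob tops agree within 0.13 mm, and so do the middles of the lid's edges. The absolute heights (78.7–78.8 mm for the knobs, 56.8–56.9 mm for the lid top) read about 1.2 mm below the nominal 80 and 58 mm. The half-way check was off by about the same amount, so I take it as camera calibration error. The largest vertical force I read was about 15 N, but I did not log the peaks when the force limit tripped. I took no picture after handing in.

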